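File spacer plates in the thickness rack

ROBOT

A 7-joint arm with a two-finger parallel gripper is mounted at the origin on the work surface. World frame = base frame: x ahead of the robot, y to its left, z up, the work surface at z = 0. Lengths are in m, angles in rad, forces in N, time in s.
With the tool pointing down it reaches from about 0.425 to 0.875 m from the base axis. Payload 8.4 kg.
Tool frame: the origin (TCP) lies at the very end of the fingers, on their centre line; the grasp point (between the pads) lies 19 mm behind it; x points along the fingers, y is the direction in which the jaws open and shut, and the axes are right-handed (so a half turn about x gives the same grasp; the last joint's range is limited). The gripper opens to 85 mm and grips with 20 to 120 N. Pads are 22 mm wide; open, the fingers measure 114 mm over their backs; the gripper's body (76 mm by 85 mm) begins 54 mm behind the grasp point. The pads swing forward as they close: fully open they stand 13 mm farther back than shut.
Start: joints at [-1.255, 0.333, 0.04, 1.465, -0.013, 1.343, -0.059], TCP at [0.262, 0.595, 0.231] pointing down, gripper open.
Joint ranges: [-2.58, 2.58], [-0.38, 2.09], [-1.3, 1.39], [0.25, 2.4], [-1.5, 4.64], [0.08, 2.09], [-2.65, 2.65]. Speed limits (rad/s): [2.22, 2.22, 2.79, 2.79, 3.14, 3.14, 3.14].

INTERFACE

Orientations are given as a rotation vector (axis times angle).
In Python, from rig import env, cams, close_job gives the robot as it stands. The module is installed in compiled form; this text tells all that it offers.
- The arm moves only by the shell command python3 -m pendant 'ROWS'. ROWS is text: rows parted by semicolons, each of 5 numbers parted by spaces: the shift along the tool's x, y, z in mm, then the turn about the tool's x in degrees, then the gripper's target within -1 to 1 (fully open at 1, half-way at 0, shut at -1). A call has 1 to 20 rows; each row is the pose to reach, as a shift and turn from the pose measured when the call began, along the tool's axes at that moment; what a row does not reach only later rows make up. A row lasts 1/8 s, in which the tool goes at most 62.5 mm and 10.7 degrees, less where a joint would pass 70% of its speed; a pose out of reach is approached as far as the arm can. A call with a gripper value outside its range is refused whole. The fingers move at their own pace and stop on an object; the grip force is fixed at half the most. Time passes only in rows, so rows that repeat a pose let the fingers close. It gives the time, the measured TCP pose, the force and the opening at its end, in the units of the state.
- env.read_state(): the state, without advancing time (a new reading comes with each control period).
- cams.snapshot(name): name is "scene" or "top" or "wrist"; returns the picture (420x560x3 uint8, blue, green, red); there is no depth.
- cams.camera_info(name): a dict with "mtx" (3x3 intrinsics, pixels), "view" (4x4, takes a point from world to camera coordinates); the wrist camera has in their place "hand_eye" (4x4, takes a point from camera to tool coordinates, whose origin is the TCP and whose axes are the tool frame's). Camera axes: x right, y down, z forward; pixel columns grow to the right and rows downward; lengths in m; the calibration is good to about 2 mm. A picture is of the moment at which its call begins: read the wrist's pose just before it. camera_info takes no time and is no camera call.
- close_job(): hands the job in, once; it reports no verdict.
The state is a dict: "t": time; "joint_pos": joint angles; "joint_velocities": joint speeds; "joint_efforts": joint torques, N m; "tcp_pos": TCP position; "tcp_rot": TCP orientation; "ft_force": force on the tool from outside, world axes, zero at the start; "moment": the same for the moment, N m; "opening": finger opening in m.
Only numpy, scipy, OpenCV 4.12 (cv2) and the standard library are available. Lean on these libraries where they do the work, as an engineer would, in place of code of your own. Each camera call takes 0.05 s, during which the arm holds its last target.

TASK

Two bare-metal spacer plates stand loose on the bench, a thick one and a thin one. Drop the thick plate into the widest slot of the blue and yellow thickness rack and the thin plate into its narrowest slot, so that each stands on edge, lengthwise in its slot and fully down on the slot's floor, and let go of them.

Things in the scene. Friction and masses are not known exactly. Their poses are not given: they have to be found in the camera images.
- thick_plate_center (a point): Centre (half-way up) of the thick bare-metal spacer plate: 60 x 60 mm, 26 mm thick, about 0.7 kg, a dark round mark on both faces. It stands on edge on the bench, 60 mm tall. x: through its thickness (grip across this from above); y: along its length, level; z: up.
- thin_plate_center (a point): Centre (half-way up) of the thin bare-metal spacer plate: 60 x 60 mm, 13 mm thick, about 0.35 kg, a dark round mark on both faces. It stands on edge on the bench, 60 mm tall. x: through its thickness (grip across this from above); y: along its length, level; z: up. A red-painted plate, 19.5 mm thick, also stands on the bench as a bystander; the three stand in any order.
- slot_wide (a point): Floor centre of the widest slot, an end slot of the fixed rack (blue, 278 mm long; 3 slots in a row end to end, 91 mm apart). Throat 30 mm wide, 86 mm long between cross walls. x: across the slot; y: along the row, from narrow to wide; z: up. Floor 5 mm above the bench; throat sides 26 mm high, then yellow lips flare 9 mm out each side over 13 mm more: rack top 39 mm above the slot floor.
- slot_narrow (a point): Floor centre of the narrowest slot, at the rack's other end: throat 17 mm wide; heights, length, lips and axes as for the widest slot. The middle slot (23.5 mm) already holds a bare-metal plate 19.5 mm thick. A filed plate's top stands 21 mm above the rack's top; a plate let go between the lips slides down by itself.
Things that resemble listed ones, but are neither listed nor needed, are in the scene too. Leave any green or turquoise look-alike of the part that bears thin_plate_center alone.

How it is judged:
At the end, for the whole second after the job is handed in: The thick plate stands in the widest slot and the thin plate in the narrowest, each released and fully down (its centre 26 to 35 mm above the slot floor), within 12 mm of the slot's centre across and 16 mm along it, upright within about 14 degrees and lengthwise within 15 degrees (x of thick_plate_center in the frame of slot_wide between -0.012 and 0.012 m and y of thick_plate_center in the frame of slot_wide between -0.016 and 0.016 m and z of thick_plate_center in the frame of slot_wide between 0.026 and 0.035 m and angle between each of thick_plate_center, thin_plate_center's own z axis and vertical below 0.24 rad and angle between the x axis of thick_plate_center and the x axis of slot_wide, either way round below 0.26 rad and x of thin_plate_center in the frame of slot_narrow between -0.012 and 0.012 m and y of thin_plate_center in the frame of slot_narrow between -0.016 and 0.016 m and z of thin_plate_center in the frame of slot_narrow between 0.026 and 0.035 m and angle between the x axis of thin_plate_center and the x axis of slot_narrow, either way round below 0.26 rad); the robot touches nothing.
It also fails if it takes over 51 s, if anything falls off the work surface, if the arm or the gripper's body presses on something with over 40 N, if the wrist force passes 120 N, or if a joint passes its speed limit or range.

## Working session

There is one attempt and no reset: what is moved stays moved. The work goes in short steps, Python scripts to look and compute and a shell command to move; the robot and the scene stay as the last step left them, time stands still between calls to the robot, and variables do not carry over. Pictures are saved under pics/ and viewed, and the job is handed in when it is done.

```bash
mkdir -p pics
cat > h.py <<'E'
import numpy as np, cv2
from rig import env,cams
from scipy.spatial.transform import Rotation as R
def snap(n,f):
    im=cams.snapshot(n); cv2.imwrite('pics/'+f,im); return im
def T(s):
    M=np.eye(4); M[:3,:3]=R.from_rotvec(s['tcp_rot']).as_matrix(); M[:3,3]=s['tcp_pos']; return M
def c2w(n,s=None):
    i=cams.camera_info(n)
    return (i['mtx'], np.linalg.inv(np.array(i['view'])) if n!='wrist' else T(s)@np.array(i['hand_eye']))
def ray(n,uv,z,s=None):
    K,M=c2w(n,s); uv=np.atleast_2d(np.asarray(uv,float))
    d=np.c_[uv,np.ones(len(uv))]@np.linalg.inv(K).T@M[:3,:3].T
    o=M[:3,3]; return o+d*((z-o[2])/d[:,2])[:,None]
E
python3 - <<'E'
from h import *
s=env.read_state(); print(s['t'],s['tcp_pos'],T(s)[:3,:3].round(3).tolist(),s['opening'])
for n in ['scene','top','wrist']:
    snap(n,n+'0.png')
    K,M=c2w(n,s); print(n,np.round(K,1).tolist(),M.round(3).tolist())
E
```

```text
0.0 [0.26179365 0.59447353 0.23044094] [[-0.001, 0.403, 0.915], [-0.001, 0.915, -0.403], [-1.0, -0.002, 0.0]] 0.08542630676488046
scene [[492.1, 0.0, 277.6], [0.0, 492.1, 219.0], [0.0, 0.0, 1.0]] [[0.654, 0.619, -0.435, 1.041], [0.756, -0.524, 0.392, -0.494], [0.014, -0.586, -0.81, 1.005], [0.0, 0.0, 0.0, 1.0]]
top [[447.8, 0.0, 279.1], [0.0, 447.8, 219.7], [0.0, 0.0, 1.0]] [[-0.018, -0.996, 0.088, 0.454], [-1.0, 0.016, -0.019, 0.004], [0.017, -0.088, -0.996, 1.057], [0.0, 0.0, 0.0, 1.0]]
wrist [[313.5, 0.0, 284.1], [0.0, 313.5, 210.2], [0.0, 0.0, 1.0]] [[0.402, 0.872, 0.279, 0.191], [0.916, -0.383, -0.123, 0.626], [-0.001, 0.305, -0.952, 0.373], [0.0, 0.0, 0.0, 1.0]]
```

View pics/scene0.png

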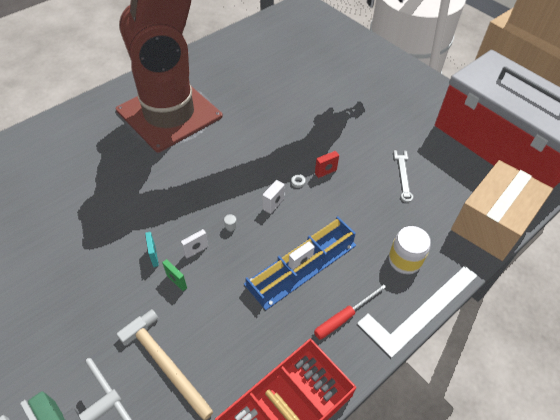

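View pics/top0.png

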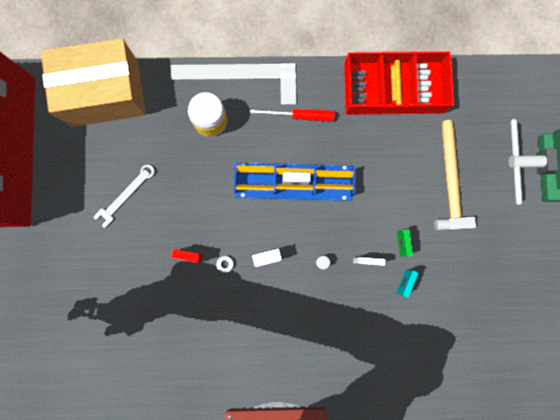

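View pics/wrist0.png

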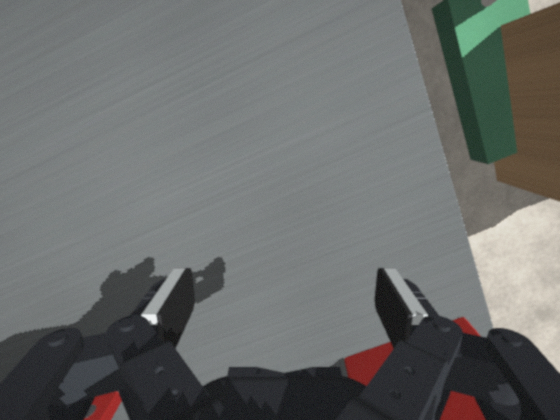

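Run:
```python
from h import *
s=env.read_state()
for n in ['scene','top']:
    K,M=c2w(n); V=np.linalg.inv(M)
    for p in [(0,0,0),s['tcp_pos'],(0.5,0,0),(0.5,0.3,0)]:
        q=K@(V@np.r_[p,1])[:3]; print(n,p,(q[:2]/q[2]).round(0))
a=cv2.imread('pics/top0.png')[140:300,150:430]; cv2.imwrite('pics/topc.png',cv2.resize(a,None,fx=2.85,fy=2.85,interpolation=cv2.INTER_CUBIC))
a=cv2.imread('pics/scene0.png')[140:310,130:370]; cv2.imwrite('pics/scenec.png',cv2.resize(a,None,fx=3.3,fy=3.3,interpolation=cv2.INTER_CUBIC))
```

```text
scene (0, 0, 0) [169. 113.]
scene [0.26181808 0.59453418 0.23057807] [385.   8.]
scene (0.5, 0, 0) [280. 217.]
scene (0.5, 0.3, 0) [362. 161.]
top (0, 0, 0) [276. 461.]
top [0.26181808 0.59453418 0.23057807] [-60. 374.]
top (0.5, 0, 0) [273. 240.]
top (0.5, 0.3, 0) [145. 242.]
```

View pics/topc.png

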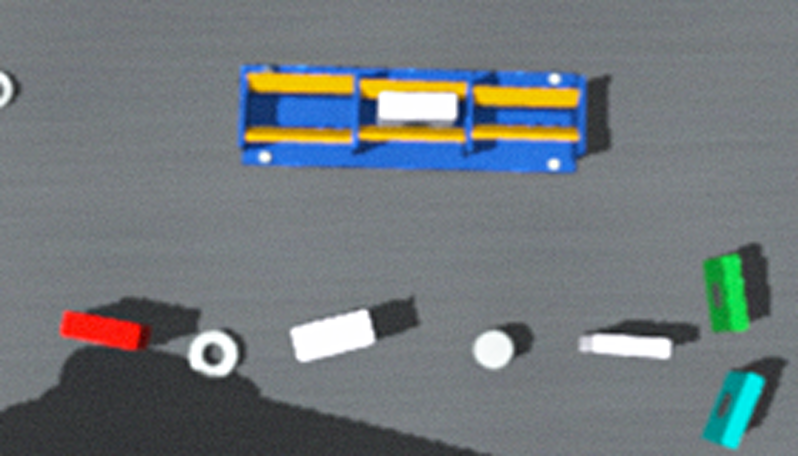

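View pics/scenec.png

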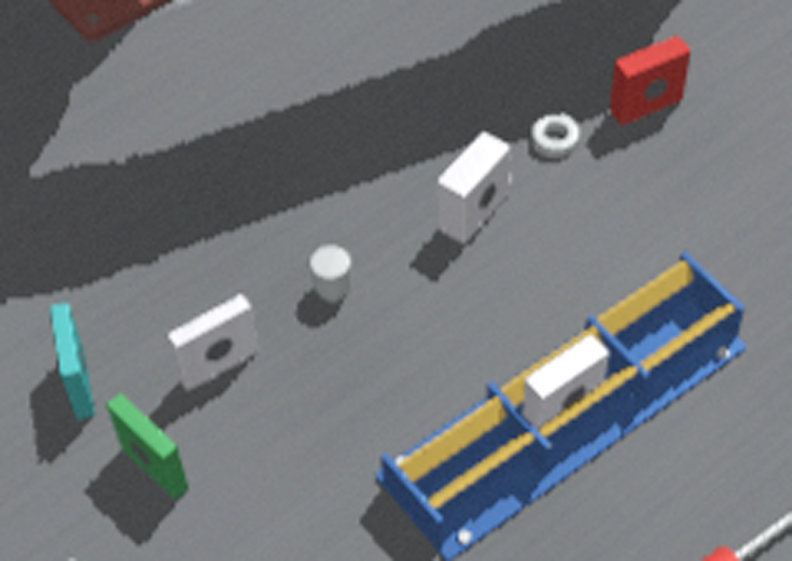

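Run:
```python
from h import *
im=cv2.imread('pics/top0.png'); hsv=cv2.cvtColor(im,cv2.COLOR_BGR2HSV)
w=cv2.inRange(hsv,(0,0,200),(180,40,255))
def cs(m,a=30):
    return [c for c in cv2.findContours(m,cv2.RETR_EXTERNAL,cv2.CHAIN_APPROX_NONE)[0] if cv2.contourArea(c)>a]
def rep(c,z):
    P=ray('top',c[:,0,:],z)[:,:2]*1000
    r=cv2.minAreaRect(P.astype(np.float32)); b=cv2.boxPoints(r)
    return np.round(r[0],1),np.round(r[1],1),round(r[2],1)
for c in cs(w):
    x,y,ww,h=cv2.boundingRect(c)
    if 140<y<300 and 150<x<430: print('white',x,y,ww,h,rep(c,.06))
for nm,m,z in [('yel',cv2.inRange(hsv,(15,120,100),(32,255,255)),.044),('blue',cv2.inRange(hsv,(100,120,60),(125,255,255)),.044)]:
  for c in cs(m):
    x,y,ww,h=cv2.boundingRect(c)
    if 140<y<300 and 150<x<430: print(nm,x,y,ww,h,rep(c,z))
a=im[150:212,225:365]; cv2.imwrite('pics/rackc.png',cv2.resize(a,None,fx=5.7,fy=5.7,interpolation=cv2.INTER_NEAREST))
```

```text
white 354 257 31 9 (array([ 446.5, -213.5]), array([67.6, 14.2]), 84.2)
white 316 256 14 13 (array([ 445.5, -110.3]), array([28.1, 26.8]), 43.9)
white 216 256 17 16 (array([447.5, 107.4]), array([35.4, 31.9]), 75.0)
white 252 249 29 18 (array([458.3,  14.9]), array([27.9, 60.7]), 13.0)
white 283 172 27 10 (array([639. , -54.9]), array([58.8, 20.5]), 89.2)
yel 236 185 37 5 (array([619.1,  40.6]), array([82.1,  9.2]), 89.1)
yel 316 184 37 5 (array([ 618.7, -142.5]), array([82.6,  9.3]), 89.1)
yel 276 184 37 6 (array([619.6, -50.9]), array([82.5, 10.8]), 87.5)
yel 316 170 37 8 (array([ 647.3, -143.3]), array([83. , 15.2]), 87.0)
yel 277 168 36 7 (array([654.8, -52.7]), array([80.4, 13.9]), 89.2)
yel 237 165 37 8 (array([661.9,  37.7]), array([82.5, 16.3]), 89.2)
blue 233 163 123 38 (array([631. , -51.6]), array([279.4,  82.1]), 87.7)
```

View pics/rackc.png

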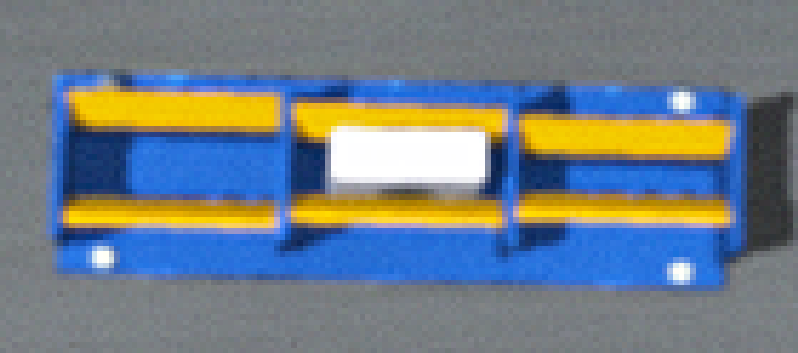

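Top view, full-frame pixels:
- **Candidates for the plates:** bare metal at (267,258), about 28 mm across; bare metal at (370,261), about 14 mm; red at (186,256); green at (405,242); turquoise at (407,283); and the filed metal plate at (296,177).
- **Which fits:** the thick plate is the one at (267,258) and the thin plate is the one at (370,261). Both are bare metal with a round mark, and their widths match. The enlarged crops confirm this.
- **Rack:** the widest slot is at the left end, around pixel (255,178), on the +y side. The narrowest is at the right end, around (335,180).

I'll move to hover over the thick plate.

```bash
python3 -m pendant '0 -193 290 27 1;0 -193 290 27 1;0 -193 290 27 1;0 -193 290 27 1;0 -193 290 27 1;0 -451 413 53 1;0 -451 413 53 1;0 -451 413 53 1;0 -451 413 53 1;0 -451 413 53 1;0 -451 413 53 1;0 -451 413 53 1;0 -451 413 53 1;0 -451 413 53 1;0 -451 413 53 1'
cat > meas.py <<'E'
import sys
from h import *
f=sys.argv[1]; z=float(sys.argv[2])
s=env.read_state(); t=T(s); im=snap('wrist',f)
print(s['t'],s['tcp_pos'].round(4) if hasattr(s['tcp_pos'],'round') else s['tcp_pos'],'yaw',np.degrees(np.arctan2(t[1,1],t[0,1])).round(2))
hsv=cv2.cvtColor(im,cv2.COLOR_BGR2HSV)
w=cv2.inRange(hsv,(0,0,int(sys.argv[3]) if len(sys.argv)>3 else 200),(180,40,255))
for c in cv2.findContours(w,cv2.RETR_EXTERNAL,cv2.CHAIN_APPROX_NONE)[0]:
    if cv2.contourArea(c)<300: continue
    P=ray('wrist',c[:,0,:],z,s)[:,:2]*1000
    r=cv2.minAreaRect(P.astype(np.float32)); print(cv2.boundingRect(c),np.round(r[0],1),np.round(r[1],1),round(r[2],1))
E
python3 meas.py w1.png .06
```

```text
t: 2.02
tcp_pos: [0.458, 0.016, 0.2311]
tcp_rot: [1.035, 1.31, -1.038]
ft_force: [0.0, -0.5, -0.0]
opening: 0.0851
2.025 [0.458  0.016  0.2311] yaw 13.31
(539, 272, 21, 27) [782.2 -21.1] [26.9 30.1] 1.4
(238, 269, 24, 23) [445.1 -96.1] [26.4 25.9] 60.4
(415, 246, 29, 53) [638.6 -37.9] [29.7 68.4] 23.3
(271, 154, 26, 64) [457.   19.2] [25.5 66.3] 14.0
(277, 72, 34, 37) [444.4 111.2] [31.1 30.8] 57.3
```

View pics/w1.png

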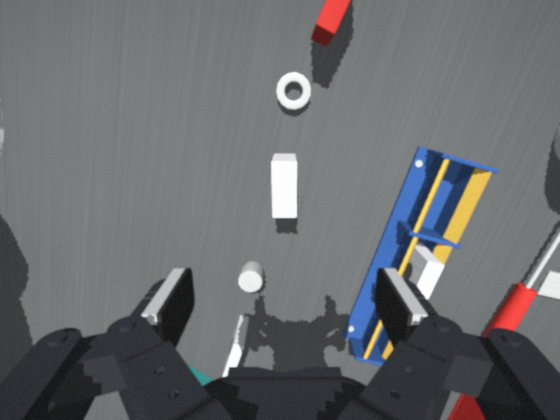

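The wrist view shows the thick plate at (284,187), with the ring above it and the cylinder at (251,277). It sits at about (457.5, 15.5) mm and 13.5°, which agrees with the top camera. I'll descend and grip.

```bash
python3 -m pendant '60 0 0 0 1;120 0 0 0 1;165 0 0 0 1;190 0 0 0 1;203 0 0 0 1;203 0 0 0 1;203 0 0 0 1;203 0 0 0 -1;203 0 0 0 -1;203 0 0 0 -1;203 0 0 0 -1;203 0 0 0 -1;203 0 0 0 -1;203 0 0 0 -1;203 0 0 0 -1'
```

```text
t: 3.95
tcp_pos: [0.458, 0.0157, 0.0285]
tcp_rot: [1.036, 1.31, -1.038]
ft_force: [-2.2, 0.3, 6.5]
opening: 0.0255
```

```bash
python3 -m pendant '-30 0 0 0 -1;-80 0 0 0 -1;-110 0 0 0 -1;-110 50 5 5 -1;-110 100 10 10 -1;-110 150 15 13.3 -1;-110 183 19 13.3 -1;-110 183 19 13.3 -1;-110 183 19 13.3 -1;-110 183 19 13.3 -1'
python3 - <<'E'
from h import *
s=env.read_state();print(s['t'],s['opening'],s['tcp_pos']);snap('wrist','w2.png');snap('top','t2.png');snap('scene','s2.png')
a=np.hstack([cv2.imread('pics/t2.png')[140:300,200:400],cv2.imread('pics/s2.png')[170:330,220:420]]);cv2.imwrite('pics/c2.png',cv2.resize(a,None,fx=2,fy=2,interpolation=cv2.INTER_CUBIC))
E
```

```text
t: 5.2
tcp_pos: [0.6395, 0.0392, 0.1381]
tcp_rot: [1.208, 1.21, -1.211]
ft_force: [0.2, 1.1, -6.4]
opening: 0.0253
5.2 0.025276225407166206 [0.63947998 0.03917683 0.13809921]
```

View pics/w2.png

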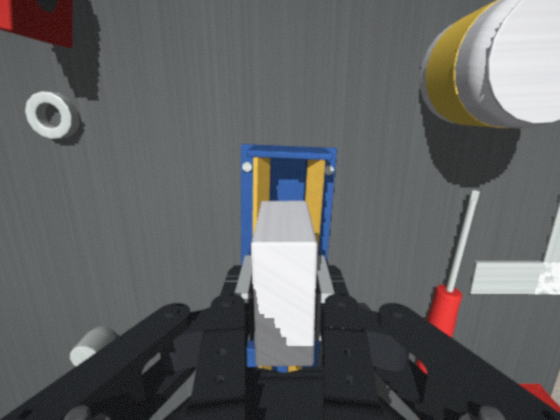

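View pics/c2.png

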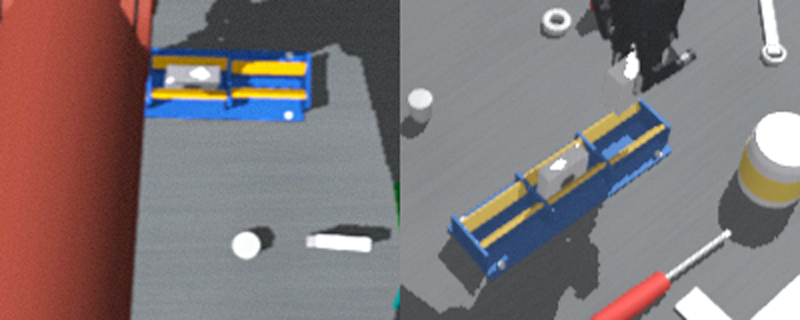

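The wrist view shows the thick plate, at (285,290), lined up over the widest slot, with its lips at about columns 255–270 and 308–323. I'll measure the slot's lips from this view.

Run:
```python
from h import *
s=env.read_state(); im=cv2.imread('pics/w2.png'); hsv=cv2.cvtColor(im,cv2.COLOR_BGR2HSV)
y=cv2.inRange(hsv,(12,120,80),(35,255,255))
for r in (165,175,185,195):
    c=np.where(y[r])[0]; c=c[(c>240)&(c<340)]; L=c[c<285];Rr=c[c>285]
    o=[ray('wrist',(v,r),z,s)[0,:2]*1000 for v,z in ((L[0]-.5,.044),(L[-1]+.5,.031),(Rr[0]-.5,.031),(Rr[-1]+.5,.044))]
    print(r,L[0],L[-1],Rr[0],Rr[-1],np.round(o,1).tolist(),'inner mid',(o[1]+o[2])/2,'outer mid',(o[0]+o[3])/2)
b=cv2.inRange(hsv,(100,120,40),(125,255,255))
c=np.where(b[:,290])[0];c=c[(c>130)&(c<175)];print(c[0],c[-1],ray('wrist',(290,c[0]),.044,s),ray('wrist',(290,158),.044,s))
print(ray('wrist',[(255,232),(315,232)],.085,s))
```

```text
165 254 269 308 324 [[617.2, 77.9], [628.7, 75.7], [659.1, 75.8], [671.0, 78.0]] inner mid [643.91947344  75.74223572] outer mid [644.12018906  77.92786598]
175 254 269 307 323 [[617.0, 70.2], [628.6, 67.6], [658.5, 67.7], [670.6, 70.3]] inner mid [643.55745206  67.63602778] outer mid [643.78073965  70.24348635]
185 254 269 306 322 [[616.8, 62.4], [628.5, 59.4], [657.9, 59.4], [670.1, 62.4]] inner mid [643.18822548  59.36849205] outer mid [643.43453454  62.40617419]
195 254 268 306 321 [[616.5, 54.4], [627.6, 50.9], [658.1, 51.0], [669.6, 54.4]] inner mid [642.81151752  50.93476399] outer mid [643.08137002  54.4113182 ]
147 174 [[0.64479117 0.09138847 0.044     ]] [[0.64484518 0.08321879 0.044     ]]
[[0.62094648 0.03969157 0.085     ]
 [0.66118993 0.03973662 0.085     ]]
```

```bash
python3 -m pendant '0 2 -2 1 -1;20 2 -2 1 -1;40 2 -2 1 -1;55 2 -2 1 -1;65 2 -2 1 -1;75 2 -2 1 -1;82 2 -2 1 -1;88 2 -2 1 -1;91 2 -2 1 -1;91 2 -2 1 -1;91 2 -2 1 -1'
python3 - <<'E'
from h import *
snap('wrist','w3.png')
E
```

```text
t: 6.72
tcp_pos: [0.6422, 0.0414, 0.048]
tcp_rot: [1.222, 1.201, -1.222]
ft_force: [0.3, -0.1, -6.9]
opening: 0.0251
```

View pics/w3.png

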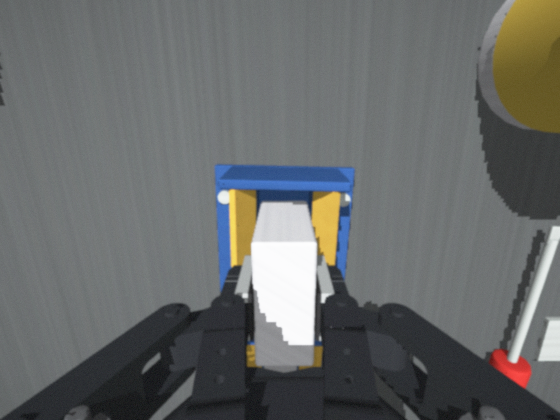

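The picture shows the plate centred between the lips, entering at (285,240), and the force reads only its weight. I'll let go and rise.

```bash
python3 -m pendant '0 0 0 0 0;0 0 0 0 0;0 0 0 0 0.3;0 0 0 0 0.5;0 0 0 0 0.5;0 0 0 0 1;-40 0 0 0 1;-100 0 0 0 1;-160 0 0 0 1;-180 0 0 0 1;-180 0 0 0 1'
python3 - <<'E'
from h import *
s=env.read_state();T0=T(s);print(s['tcp_pos'],T0[:3,:3].round(3).tolist());snap('wrist','w4.png');snap('scene','s4.png')
a=cv2.imread('pics/s4.png')[170:330,220:420];cv2.imwrite('pics/c4.png',cv2.resize(a,None,fx=3,fy=3,interpolation=cv2.INTER_CUBIC))
E
```

```text
t: 8.15
tcp_pos: [0.6429, 0.0415, 0.2292]
tcp_rot: [1.224, 1.199, -1.22]
ft_force: [-0.7, -0.3, 0.1]
opening: 0.0857
[0.64286315 0.04149346 0.22919643] [[0.002, 1.0, -0.017], [0.0, -0.017, -1.0], [-1.0, 0.002, -0.0]]
```

View pics/w4.png

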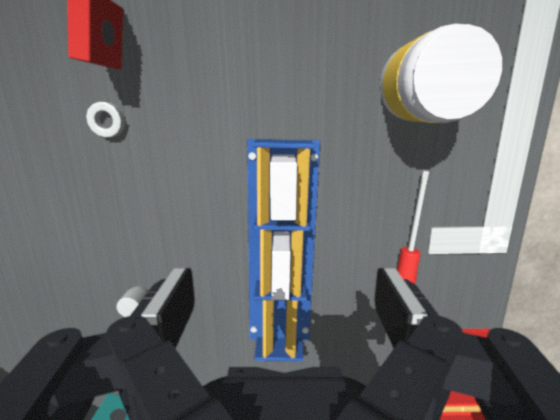

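View pics/c4.png

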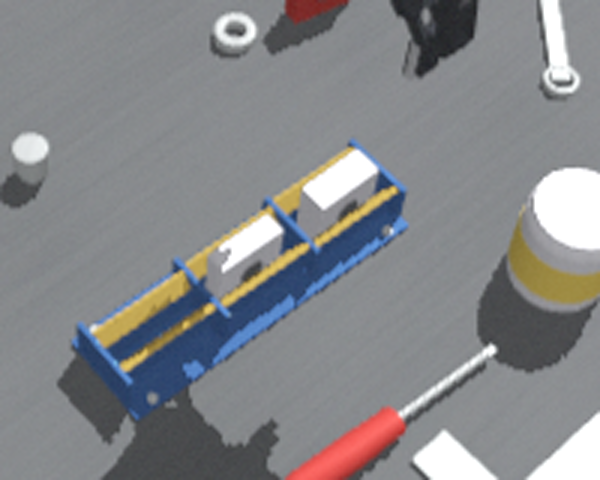

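The thick plate is seated at (284,187) in the wrist view, level with the middle plate. The narrow slot is at (280,330). I'll measure it and work out the move to the thin plate.

Run:
```python
from h import *
s=env.read_state(); im=cv2.imread('pics/w4.png'); hsv=cv2.cvtColor(im,cv2.COLOR_BGR2HSV)
y=cv2.inRange(hsv,(12,120,60),(35,255,255))
for r in (165,205,305,315,325,335,345,352):
    c=np.where(y[r])[0]; c=c[(c>245)&(c<325)]; L=c[c<281];Rr=c[c>281]
    o=[ray('wrist',(v,r),z,s)[0,:2]*1000 for v,z in ((L[0]-.5,.044),(L[-1]+.5,.031),(Rr[0]-.5,.031),(Rr[-1]+.5,.044))]
    print(r,L[0],L[-1],Rr[0],Rr[-1],np.round(o,1).tolist(),'mid',((o[1]+o[2])/2).round(1),((o[0]+o[3])/2).round(1))
print(ray('wrist',[(280,299),(280,347),(280,357),(284,141)],.044,s))
t=T(s); d=t[:3,:3].T@(np.array([.4465,-.2165,.22])-s['tcp_pos']); print('to thin',d*1000)
```

```text
165 258 268 298 308 [[614.3, 65.8], [625.1, 63.4], [656.4, 62.9], [667.3, 64.9]] mid [640.7  63.2] [640.8  65.4]
205 258 268 297 306 [[612.5, 22.4], [623.6, 18.3], [655.1, 17.8], [665.5, 21.6]] mid [639.4  18.1] [639.  22.]
305 264 272 287 296 [[614.4, -103.4], [624.5, -112.5], [642.0, -112.7], [654.1, -103.9]] mid [ 633.3 -112.6] [ 634.3 -103.7]
315 264 272 287 295 [[613.9, -117.5], [624.1, -127.2], [641.8, -127.4], [652.8, -118.1]] mid [ 633.  -127.3] [ 633.4 -117.8]
325 264 272 287 295 [[613.4, -132.0], [623.7, -142.2], [641.6, -142.5], [652.8, -132.6]] mid [ 632.7 -142.4] [ 633.1 -132.3]
335 264 272 286 294 [[612.8, -146.8], [623.3, -157.6], [640.1, -157.9], [651.4, -147.4]] mid [ 631.7 -157.8] [ 632.1 -147.1]
345 263 272 287 294 [[611.0, -161.9], [622.8, -173.4], [641.2, -173.7], [651.4, -162.5]] mid [ 632.  -173.5] [ 631.2 -162.2]
352 263 269 287 294 [[610.6, -172.8], [618.6, -184.6], [641.0, -184.9], [651.3, -173.4]] mid [ 629.8 -184.8] [ 631.  -173.1]
[[ 0.6344447  -0.09531514  0.044     ]
 [ 0.63301727 -0.16532894  0.044     ]
 [ 0.63269917 -0.18093132  0.044     ]
 [ 0.64228059  0.08980387  0.044     ]]
to thin [   6.89749834 -190.49815266  261.48517406]
```

```bash
python3 -m pendant '0 -36 50 1 1;0 -73 100 2 1;0 -109 150 3 1;0 -146 200 4 1;0 -175 240 5 1;0 -190 261 5 1;0 -190 261 5 1;0 -190 261 5 1;0 -190 261 5 1'; python3 meas.py w5.png .06 190
```

```text
t: 9.38
tcp_pos: [0.4479, -0.2146, 0.2266]
tcp_rot: [1.282, 1.16, -1.287]
ft_force: [-1.3, -0.3, 0.1]
opening: 0.0857
9.375 [ 0.4479 -0.2146  0.2266] yaw -5.85
(276, 157, 14, 65) [ 446.4 -213.6] [66.7 13.1] 84.5
(257, 70, 29, 31) [ 445.9 -114.2] [25.6 25.7] 84.2
(477, 0, 26, 24) [639.  -74.3] [17.4 20.1] 86.9
```

View pics/w5.png

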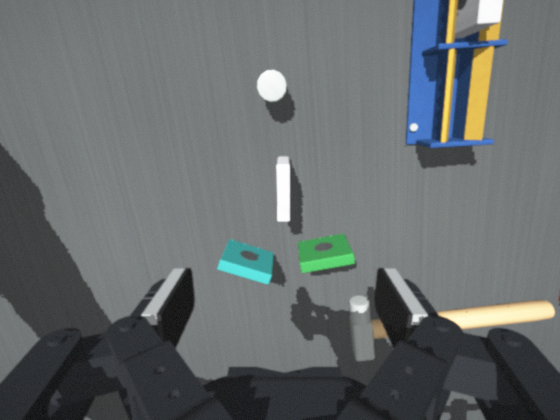

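The wrist view shows the thin plate at (284,190), with the turquoise look-alike at (247,260) and the green one at (327,253). Both are more than 30 mm away from where the fingers will go. I'll descend on the thin plate, which is at about (446.4, -217) mm.

```bash
python3 -m pendant '60 -1.5 2 0 1;120 -1.5 2 0 1;160 -1.5 2 0 1;185 -1.5 2 0 1;198 -1.5 2 0 1;198 -1.5 2 0 1;198 -1.5 2 0 1;198 -1.5 2 0 -1;198 -1.5 2 0 -1;198 -1.5 2 0 -1;198 -1.5 2 0 -1;198 -1.5 2 0 -1;198 -1.5 2 0 -1;198 -1.5 2 0 -1;198 -1.5 2 0 -1;198 -1.5 2 0 -1'
```

```text
t: 11.42
tcp_pos: [0.4456, -0.2169, 0.0288]
tcp_rot: [1.282, 1.16, -1.287]
ft_force: [-2.3, 0.4, 5.8]
opening: 0.0119
```

```bash
python3 -m pendant '-30 0 0 0 -1;-80 0 0 0 -1;-110 0 0 0 -1;-110 50 -26 -2 -1;-110 100 -52 -4 -1;-110 150 -78 -4.6 -1;-110 179 -93 -4.6 -1;-110 179 -93 -4.6 -1;-110 179 -93 -4.6 -1;-110 179 -93 -4.6 -1'
python3 - <<'E'
from h import *
s=env.read_state(); im=snap('wrist','w6.png'); snap('scene','s6.png');hsv=cv2.cvtColor(im,cv2.COLOR_BGR2HSV)
y=cv2.inRange(hsv,(12,120,60),(35,255,255))
print(s['tcp_pos'],s['opening'],s['t'])
t=np.where(y)[0];print(np.unique(t)[:200:8])
E
```

```text
t: 12.68
tcp_pos: [0.6325, -0.1435, 0.1383]
tcp_rot: [1.225, 1.199, -1.229]
ft_force: [-1.1, -0.1, -3.0]
opening: 0.012
[ 0.6324967  -0.14350558  0.13831581] 0.01204596367865229 12.675
[  0   8  24  32  40  48  56  64  72  80  88  96 104 112 120 128 136 144
 158 166 174 182 190 198 206]
```

View pics/w6.png

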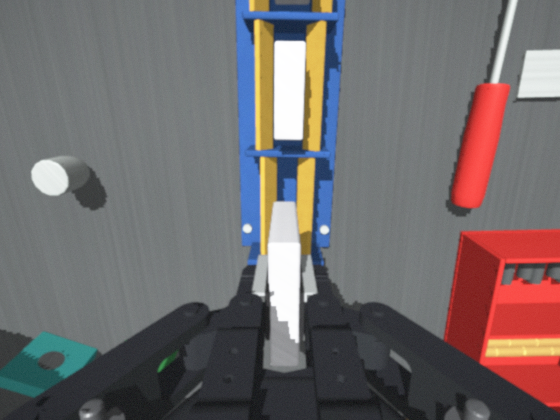

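View pics/s6.png

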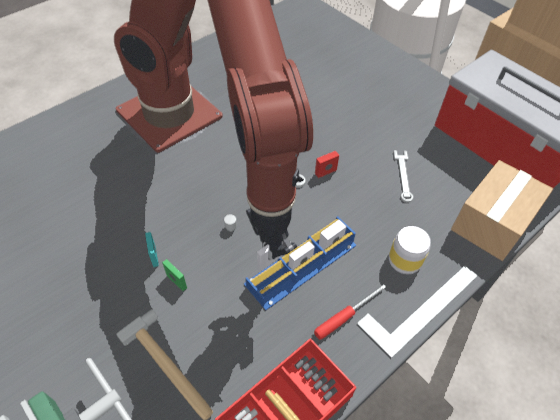

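In the wrist view the thin plate, at (285,240), is over the narrow slot, whose lips run down columns 268 and 305. I'll check the offset.

Run:
```python
from h import *
s=env.read_state(); im=cv2.imread('pics/w6.png'); hsv=cv2.cvtColor(im,cv2.COLOR_BGR2HSV)
y=cv2.inRange(hsv,(12,120,60),(35,255,255))
for r in (165,180,195,215,235):
    c=np.where(y[r])[0]; c=c[(c>245)&(c<325)]; L=c[c<285];Rr=c[c>285]
    o=[ray('wrist',(v,r),z,s)[0,:2]*1000 for v,z in ((L[0]-.5,.044),(L[-1]+.5,.031),(Rr[0]-.5,.031),(Rr[-1]+.5,.044))]
    print(r,np.round(o,1).tolist(),'mid',((o[1]+o[2])/2).round(1),((o[0]+o[3])/2).round(1))
print(ray('wrist',[(287,153),(287,262)],.044,s))
print('plate top far edge mid',ray('wrist',[(285,233),(272,233),(298,233)],.1705,s))
```

```text
165 [[615.3, -104.2], [627.8, -106.7], [644.6, -107.1], [657.0, -105.2]] mid [ 636.2 -106.9] [ 636.2 -104.7]
180 [[615.6, -115.8], [627.4, -118.9], [644.5, -119.3], [656.3, -116.7]] mid [ 636.  -119.1] [ 635.9 -116.3]
195 [[615.0, -127.8], [626.3, -131.5], [643.5, -131.9], [655.6, -128.6]] mid [ 634.9 -131.7] [ 635.3 -128.2]
215 [[614.3, -144.2], [621.5, -148.8], [644.2, -149.2], [654.9, -145.1]] mid [ 632.9 -149. ] [ 634.6 -144.7]
235 [[614.3, -161.4], [618.3, -166.8], [646.6, -167.4], [654.2, -162.2]] mid [ 632.5 -167.1] [ 634.2 -161.8]
[[ 0.63633692 -0.0956767   0.044     ]
 [ 0.63458322 -0.18618524  0.044     ]]
plate top far edge mid [[ 0.6345049  -0.10918462  0.1705    ]
 [ 0.62959098 -0.10908024  0.1705    ]
 [ 0.63941778 -0.10928898  0.1705    ]]
```

```bash
python3 -m pendant '0 1 0 0 -1;20 1 0 0 -1;40 1 0 0 -1;55 1 0 0 -1;65 1 0 0 -1;75 1 0 0 -1;82 1 0 0 -1;88 1 0 0 -1;91 1 0 0 -1;91 1 0 0 -1;91 1 0 0 -1'
python3 - <<'E'
from h import *
snap('wrist','w7.png')
E
```

```text
t: 14.15
tcp_pos: [0.6339, -0.1433, 0.0479]
tcp_rot: [1.225, 1.199, -1.228]
ft_force: [-0.0, 0.3, -2.9]
opening: 0.0124
```

View pics/w7.png

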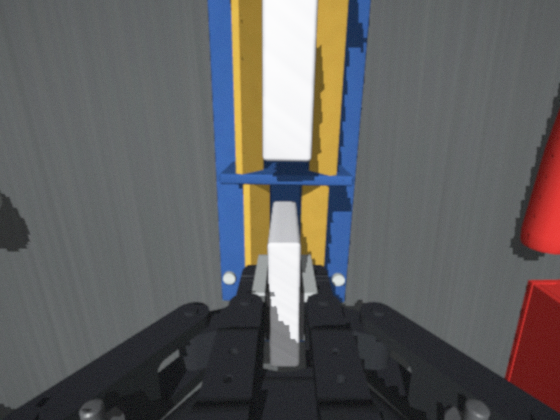

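The thin plate at (285,240) is centred between the lips, and the force is only its weight. I'll let go and rise.

```bash
python3 -m pendant '0 0 0 0 -0.3;0 0 0 0 0;0 0 0 0 0;0 0 0 0 0.3;0 0 0 0 0.6;0 0 0 0 1;0 0 0 0 1;-40 0 0 0 1;-100 0 0 0 1;-160 0 0 0 1;-180 0 0 0 1;-180 0 0 0 1;-180 -60 0 0 1;-180 -120 0 0 1;-180 -170 0 0 1;-180 -170 0 0 1;-180 -170 0 0 1'
python3 - <<'E'
from h import *
s=env.read_state();print(s['tcp_pos'],s['t']);snap('wrist','w8.png');snap('scene','s8.png');snap('top','t8.png')
a=cv2.imread('pics/s8.png')[200:320,220:380];b=cv2.imread('pics/t8.png')[140:260,200:400];cv2.imwrite('pics/c8.png',cv2.resize(np.hstack([a,b]),None,fx=2.2,fy=2.2,interpolation=cv2.INTER_CUBIC))
E
```

```text
t: 16.32
tcp_pos: [0.4642, -0.1383, 0.2275]
tcp_rot: [1.224, 1.201, -1.227]
ft_force: [0.1, 0.4, -0.1]
opening: 0.0852
[ 0.46424987 -0.13832785  0.22748705] 16.325
```

View pics/w8.png

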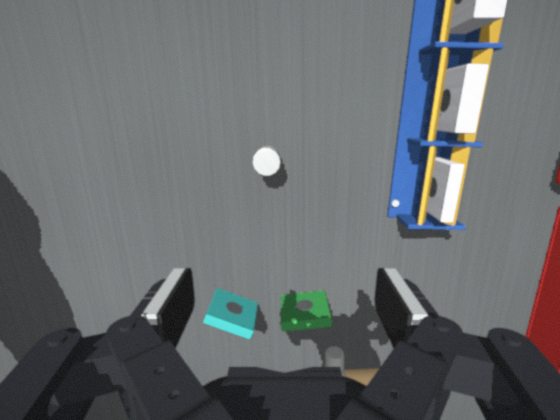

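View pics/c8.png

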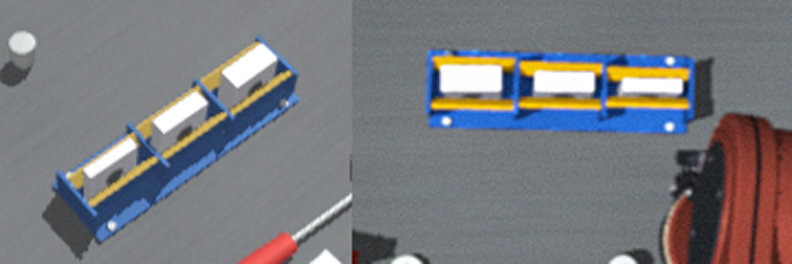

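Both plates stand in their slots: in the top view, the thick one at the left and the thin one at the right. I'll check heights and centres with numbers.

Run:
```python
from h import *
im=cv2.imread('pics/t8.png'); hsv=cv2.cvtColor(im,cv2.COLOR_BGR2HSV)
w=cv2.inRange(hsv,(0,0,215),(180,40,255))
PT=[];
for n,f,lim in(('top','t8.png',(225,360,165,195)),('scene','s8.png',(245,360,215,300))):
    im=cv2.imread('pics/'+f);hsv=cv2.cvtColor(im,cv2.COLOR_BGR2HSV);w=cv2.inRange(hsv,(0,0,215),(180,40,255))
    w2=np.zeros_like(w);w2[lim[2]:lim[3],lim[0]:lim[1]]=w[lim[2]:lim[3],lim[0]:lim[1]]
    for c in cv2.findContours(w2,cv2.RETR_EXTERNAL,cv2.CHAIN_APPROX_NONE)[0]:
        if cv2.contourArea(c)<40: continue
        r=cv2.minAreaRect(ray(n,c[:,0],.065)[:,:2].astype(np.float32)*1000)
        M=cv2.moments(c);cc=(M['m10']/M['m00'],M['m01']/M['m00'])
        print(n,np.round(cc,1),np.round(r[0],1),np.round(r[1],1),round(r[2],1),end=' ');PT.append((n,cc,r[0]));print()
P={n:np.linalg.inv(c2w(n)[1])[:3] for n in('top','scene')}
for n in P:P[n]=c2w(n)[0]@P[n]
A=sorted([p for p in PT if p[0]=='top'],key=lambda p:p[2][1]);B=sorted([p for p in PT if p[0]=='scene'],key=lambda p:p[2][1])
for a,b in zip(A,B):
    X=cv2.triangulatePoints(P['top'],P['scene'],np.array(a[1]),np.array(b[1]));print((X[:3]/X[3]).ravel().round(4))
```

```text
top [335.7 178.5] [ 633.4 -143.4] [60.9 13.6] 89.2 
top [295.8 176.9] [638.1 -54.7] [58.5 20.4] 89.2 
top [253.5 175.5] [641.7  40.6] [60.5 25. ] 89.2 
scene [269.6 271.3] [ 631.  -144.7] [58.2 12.1] 87.2 
scene [301.2 250.5] [636.2 -56.2] [57.8 19.2] 87.2 
scene [332.7 229.3] [640.8  39.5] [58.8 25.8] 89.1 
[ 0.6316 -0.1445  0.0651]
[ 0.6365 -0.0551  0.0642]
[0.6412 0.0399 0.0647]
```

All the plate tops are at about 65 mm, so both are fully down. Both are within a few millimetres of their slot centres and upright. I'll hand in.

```bash
python3 -c "
from rig import close_job; print(close_job())"
```

```text
the job is handed in; nothing more can be done
None
```

I put the thick plate in the widest slot (the rack's left end in the top view) and the thin plate in the narrowest. Both are released, and the arm was lifted clear before I handed the job in. `close_job()` gave no verdict. The robot's clock read about 16.3 s at the last reading.

- **Height:** triangulating the top and scene views put the tops at 64.7 mm (thick) and 65.1 mm (thin). A fully seated plate should read 65 mm, and the plate already in the middle slot read 64.2 mm.
- **Position and angle:** each plate was about 2 mm or less from its slot's centre across and about 3 mm or less along it. Both looked upright and were lengthwise to within about 2–3°.
- **Disagreements:** the cameras differed by about 2–3 mm on positions, and by up to about 2° on the rack's direction. Both are well inside the tolerances.
- **Contact:** force readings after each lowering showed only the plate's weight, and no check failed.

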